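# Fit the guide pin and poise the forked stamp over its die

## Task

On the leatherworker's bench, first take the steel guide pin out of its wooden block and put it all the way down in the hole of the dark steel die bed, and let it go. Then take the forked stamp by its wooden grip, carry it over the tool rack, and finish still holding it level and steady about 8 mm above the brass die on the bed, squarely in line with the die and with the guide pin standing between the fork's prongs, for the sight check before pressing. The stamp must not touch the bed or the pin, and leave the tool rack untouched and the other tools where they lie.

Things in the scene. Friction and masses are not known exactly. Their poses are not given: they have to be found in the camera images.
- bed: Die bed, fixed: dark steel block 90 (its x) x 130 (its y) x 30 mm high, with a raised brass die 50 x 80 x 10 mm on it towards its -y end and a hole near its +y end. Origin: centre of the underside, z up. It stands on one side (left or right) of the tool rack, the rubber slab on the other; turned by up to 0.4 rad from the world axes.
- bed_hole (a point): Centre of the mouth of the bed's pin hole, on the bed's upper face (30 mm above the table): a round, chamfered hole 11.5 mm wide and 25 mm deep; at x 0, y +35 mm in the bed's frame.
- bed_die (a point): Centre of the top face of the brass die (40 mm above the table); at x 0, y -20 mm in the bed's frame, so 55 mm from the hole. Axes as the bed's.
- pin: Guide pin, loose: plain steel rod 10 mm in diameter and 85 mm long with a chamfered foot, about 50 g. Origin: centre of its foot, z along the pin upwards. At the start it stands upright in the wooden pin block's hole with 60 mm showing (top 100 mm above the table). Seated in the bed its foot is 5 mm above the table, its top 90 mm.
- pin_block: Pin block, fixed: light wooden block 45 x 45 x 40 mm high, origin at the centre of the underside, with a 11.5 mm wide, 25 mm deep hole in the middle of its top that holds the pin.
- stamp: Forked stamp, loose, 0.2-0.42 kg: aluminium plate 50 (x) x 80 (y) x 15 mm high, outline of the brass die; from its +y end two prongs (14 mm wide, 15 high, 22 mm between them) run to y = +71. On top in the middle a wooden bar grip 20 thick (x), 50 long (y), 50 mm high. Origin: centre of the plate's underside, z up. Starts flat on the slab, fork within 1.2 rad of the bed's +y direction.
- stamp_grip (a point): Grasp point in the middle of the stamp's wooden grip, 45 mm above the underside; the grip is pinched across its 20 mm thickness, along the stamp's x.
- stamp_fork (a point): Point between the prongs at the level of the underside, 55 mm from the stamp's origin along its +y: it comes over the bed's hole when the stamp is over the die.
- slab: Black rubber pounding slab, rigid and fixed, 120 (x) x 160 (y) x 20 mm high, on which the stamp stands. Origin: centre of the underside.
- rack: Wooden tool rack, fixed, with upright tools: 260 mm long (its x), 50 mm wide (its y), 110 mm high with the tools. Origin: centre of the underside. It stands in the middle, pointing away from the robot, between the bed and the slab.
- tin: Bystander: flat round tin, 60 mm across, 35 mm high, origin under its centre.
- jar: Bystander: glass jar with lid, 54 mm across, 60 mm high, origin under its centre.
- spool_a: Bystander: dark thread spool, 48 mm across, 60 mm high, origin under its centre.
- spool_b: Bystander: pale thread spool, 48 mm across, 60 mm high, origin under its centre.
- maul: Bystander: white-headed maul lying on the table, 245 mm long along its x, 56 mm high, origin on the table under it.
- awl: Bystander: awl lying on the table, 160 mm long along its x, 26 mm high, origin on the table under the end of its handle.
- iron: Bystander: steel pricking iron lying on the table, 142 mm long along its x, 12 mm high, origin on the table under the end of its shank.
Not all that is in view belongs to the job. Leave any pink or purple look-alike of the stamp alone.

How it is judged:
By the outcome, as a careful person would: the job done as asked, in the order asked, and still so for the second after the job is handed in, while the arm keeps its last pose, push and grip.
It also fails if it takes over 72 s, if anything falls off the work surface, if the arm or the gripper's body presses on something with over 40 N, if the wrist force passes 120 N, or if a joint passes its speed limit or range.

## Robot

A 6-joint arm with a two-finger parallel gripper is mounted at the origin on the work surface. World frame = base frame: x ahead of the robot, y to its left, z up, the work surface at z = 0. Lengths are in mm, angles in rad, forces in N, time in s.
With the tool pointing down it reaches from about 350 to 975 mm from the base axis. Payload 7.1 kg.
Tool frame: the origin (TCP) lies at the very end of the fingers, on their centre line; the grasp point (between the pads) lies 19 mm behind it (ctrl.grip_point_offset is the distance from the TCP to the grasp point, in mm); z points along the fingers, y is the direction in which the jaws open and shut (so a half turn about z gives the same grasp; the last joint's range is limited). The gripper opens to 88 mm and grips with 3 to 60 N. Pads are 20 mm wide; open, the fingers measure 115 mm over their backs; the gripper's body (75 mm by 178 mm) begins 61 mm behind the grasp point.
Start: joints at [1.293, 0.423, 1.63, -0, 1.089, -0.019], TCP at [159.919, 604.178, 222.675] pointing down, gripper open.
Joint ranges: [-3, 3], [-0.9, 2.11], [0.09, 2.58], [-1.31, 4.45], [0.11, 2.69], [-2.54, 2.54]. Speed limits (rad/s): [2.39, 2.39, 3.01, 3.14, 3.14, 3.14].

## Interface

Orientations are given as a rotation vector (axis times angle).
In Python, from workcell import ctrl gives the robot as it stands.
- The arm moves only by the tool move_arm, never from a script. Its argument "increments" is one flat list of numbers, 5 for each row, row after row: the closure in counts, from 0 (fully open) to 255 (shut), then the shift along the tool's x, y, z in mm, then the turn about the tool's z in degrees. In form: [grip, dx, dy, dz, yaw, grip, dx, dy, dz, yaw, ...]. A call has 1 to 12 rows; each row is the pose to reach, as a shift and turn from the pose measured when the call began, along the tool's axes at that moment; what a row does not reach only later rows make up. A row lasts 1/8 s, in which the tool goes at most 62.5 mm and 10.7 degrees, less where a joint would pass 70% of its speed; a pose out of reach is approached as far as the arm can. A call with a gripper value outside its range is refused whole. The fingers move at their own pace and stop on an object; the grip force is fixed at half the most. Time passes only in rows, so rows that repeat a pose let the fingers close. It gives the time, the measured TCP pose, the force and the opening at its end, in the units of the state.
- ctrl.get_obs(): the state, without advancing time (a new reading comes with each control period).
- ctrl.get_image(name): name is "scene" or "top" or "wrist"; returns a dict with "frame" (400x640x3 uint8, red, green, blue), "vertical_fov" (degrees; the focal length in pixels is half the picture's height over the tangent of half this angle, whatever the lens; pixels are square), "cx", "cy" (the principal point, pixels), "pose" (4x4, takes a point from camera to world coordinates); the wrist camera has in their place "mount" (4x4, takes a point from camera to tool coordinates, whose origin is the TCP and whose axes are the flange's). Camera axes: x right, y down, z forward; pixel columns grow to the right and rows downward; lengths in mm; the calibration is good to about 2 mm. A picture is of the moment at which its call begins: read the wrist's pose just before it. There is no depth.
- ctrl.close_job(): hands the job in, once; it reports no verdict.
The state is a dict: "t": time; "qpos": joint angles; "qvel": joint speeds; "joint_torque": joint torques, N m; "ee_pos": TCP position; "orientation": TCP orientation; "ft_force": force on the tool from outside, world axes, zero at the start; "moment": the same for the moment, N m; "width": finger opening in mm.
Only numpy, scipy, OpenCV 4.12 (cv2) and the standard library are available. Lean on these libraries where they do the work, as an engineer would, in place of code of your own. Each camera call takes 0.05 s, during which the arm holds its last target.

## Working session

There is one attempt and no reset: what is moved stays moved. The work goes in short steps, Python scripts to look and compute and a tool call to move; the robot and the scene stay as the last step left them, time stands still between calls to the robot, and variables do not carry over. Pictures are saved under pics/ and viewed, and the job is handed in when it is done.

Besides the shell and the picture viewer there is one more tool, called after ">>>" by a JSON object that holds its "op" and its "data". move_arm: Moves the arm, as the interface text tells. Its arguments: {"type":"object","properties":{"increments":{"type":"array","items":{"type":"number"}}},"required":["increments"]}

```bash
mkdir -p pics; ls; cat > h.py <<'E'
from workcell import ctrl
import numpy as np, cv2
from scipy.spatial.transform import Rotation as R
def grab(name,fn):
    o=ctrl.get_obs(); im=ctrl.get_image(name)
    cv2.imwrite('pics/'+fn+'.png',im['frame'][:,:,::-1])
    f=200/np.tan(np.radians(im['vertical_fov'])/2)
    if 'pose' in im: P=np.array(im['pose'])
    else:
        T=np.eye(4);T[:3,:3]=R.from_rotvec(o['orientation']).as_matrix();T[:3,3]=o['ee_pos'];P=T@np.array(im['mount'])
    np.savez('pics/'+fn+'.npz',P=P,f=f,cx=im['cx'],cy=im['cy'])
    return o
def px2w(fn,u,v,z):
    d=np.load('pics/'+fn+'.npz');P=d['P']
    r=P[:3,:3]@np.array([(u-d['cx'])/d['f'],(v-d['cy'])/d['f'],1]);c=P[:3,3]
    return c+r*(z-c[2])/r[2]
def w2px(fn,X):
    d=np.load('pics/'+fn+'.npz');P=d['P']
    X=np.atleast_2d(X).astype(float);c=(X-P[:3,3])@P[:3,:3]
    return np.c_[c[:,0]/c[:,2]*d['f']+d['cx'],c[:,1]/c[:,2]*d['f']+d['cy']]
def crop(fn,u0,v0,u1,v1,k,out):
    i=cv2.imread('pics/'+fn+'.png')[v0:v1,u0:u1]
    cv2.imwrite('pics/'+out+'.png',cv2.resize(i,None,fx=k,fy=k,interpolation=cv2.INTER_CUBIC))
E
python3 - <<'E'
from h import *
for n in('scene','top','wrist'):o=grab(n,n+'0'); d=np.load(f'pics/{n}0.npz');print(n,d['P'].round(3).tolist(),d['f'],d['cx'],d['cy'])
print(o)
E
```

```text
pics
scene [[-0.757, 0.567, -0.326, 988.709], [0.654, 0.652, -0.384, 449.634], [-0.005, -0.503, -0.864, 1073.039], [0.0, 0.0, 0.0, 1.0]] 400.64708047443617 317.56804099390666 199.4212467719392
top [[0.025, -0.981, 0.191, 310.2], [-1.0, -0.024, 0.011, -12.987], [-0.006, -0.192, -0.981, 1506.862], [0.0, 0.0, 0.0, 1.0]] 485.7987158691562 318.4915513872542 200.26498672954136
wrist [[0.255, 0.938, 0.236, 95.641], [0.967, -0.247, -0.064, 621.02], [-0.002, 0.245, -0.97, 384.287], [0.0, 0.0, 0.0, 1.0]] 323.2117410771283 316.5287025878186 200.0654677165963
{'t': 0.1, 'qpos': array([ 1.29301726e+00,  4.23748886e-01,  1.63060783e+00, -1.91718478e-05,
        1.08862261e+00, -1.89969757e-02]), 'qvel': array([-0.00110119, -0.00252442, -0.00012445, -0.00181134, -0.0010852 ,
        0.00032581]), 'joint_torque': array([ 2.54634388e-04, -5.45613635e+01, -2.74320692e+01,  6.45731762e-02,
        1.87641126e-02, -4.20210529e-05]), 'ee_pos': array([159.77846536, 603.70532376, 221.99139798]), 'orientation': array([-4.05322400e-01, -3.11514541e+00,  2.15805268e-03]), 'ft_force': array([-0.28352191,  0.29111292,  0.27620783]), 'moment': array([-0.03478701, -0.04894831,  0.03637549]), 'width': 87.84189263458615}
```

View pics/top0.png

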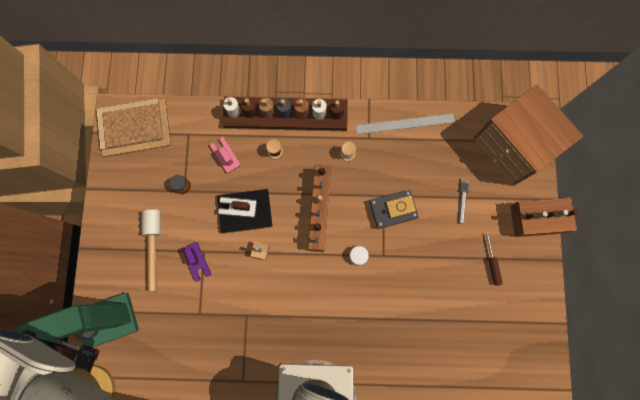

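View pics/scene0.png

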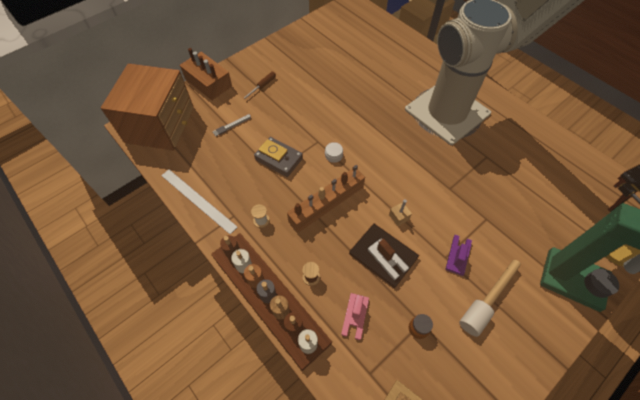

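View pics/wrist0.png

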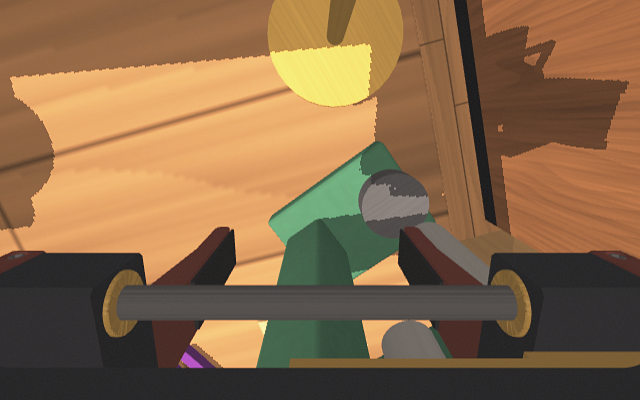

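```bash
python3 - <<'E'
from h import *
crop('top0',205,180,285,270,7,'c1');crop('top0',360,180,430,235,10,'c2');crop('scene0',340,190,430,290,6,'c3');crop('scene0',245,125,315,180,10,'c4')
E
```

```text
(no output)
```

View pics/c1.png

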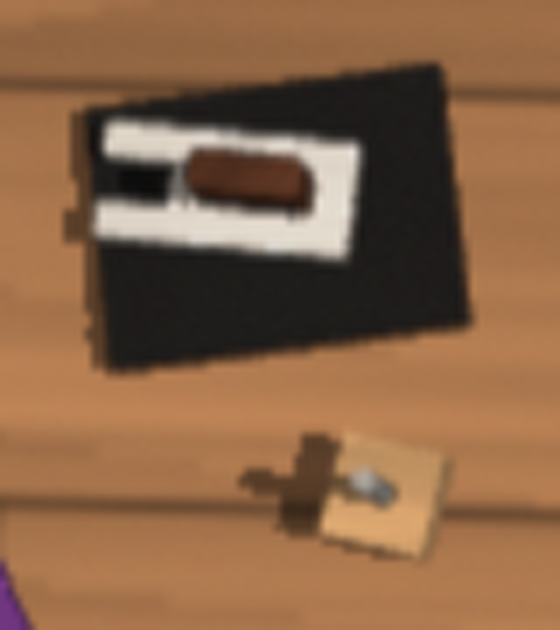

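View pics/c2.png

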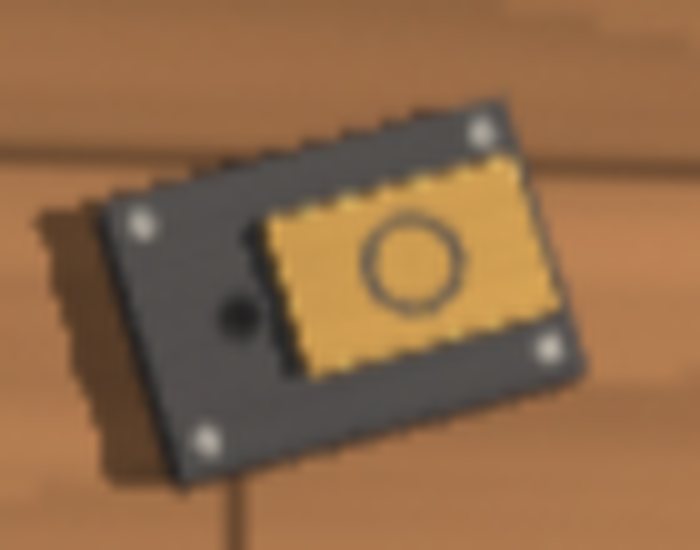

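View pics/c3.png

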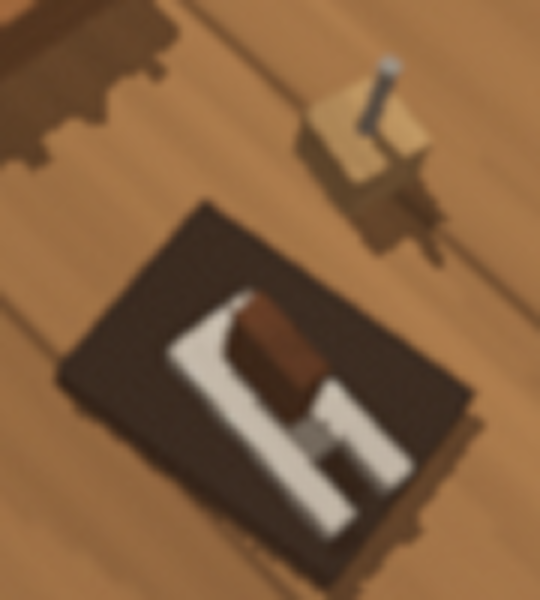

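View pics/c4.png

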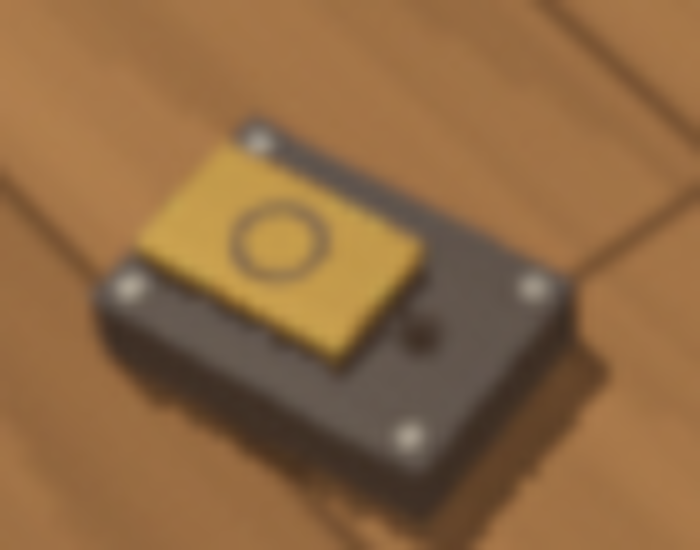

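```bash
python3 - <<'E'
from h import *
def c(pts,fn,u0,v0,k,z): return np.array([px2w(fn,(p[0]+.5)/k-.5+u0,(p[1]+.5)/k-.5+v0,z)[:2] for p in pts]).round(1)
print('blk',c([(345,432),(450,455),(425,558),(322,533)],'top0',205,180,7,40).mean(0),'pintop',c([(358,478)],'top0',205,180,7,100),'pinbase',c([(385,494)],'top0',205,180,7,40))
s=c([(107,120),(97,237),(345,260),(360,142)],'top0',205,180,7,35);print('stamp',s.tolist());d=s[:2].mean(0)-s[2:].mean(0);print(np.linalg.norm(d),d/np.linalg.norm(d),'org',s[2:].mean(0)+40*d/np.linalg.norm(d))
e=c([(262,215),(515,155),(563,308),(305,378)],'top0',360,180,10,40);print('die',e.tolist(),e.mean(0));d=(e[0]+e[3]-e[1]-e[2])/2;print(np.linalg.norm(d),d/np.linalg.norm(d), 'ang',np.degrees(np.arctan2(-d[0],d[1])))
print('hole',c([(240,317)],'top0',360,180,10,30), 'ring', c([(413,263)],'top0',360,180,10,40))
# scene
print('scene blk',c([(380,78),(430,135),(355,183),(307,113)],'scene0',340,190,6,40).mean(0),'pintop',c([(390,66)],'scene0',340,190,6,100))
print('scene hole',c([(422,337)],'scene0',245,125,10,30))
e=c([(425,240),(228,140),(137,245),(340,357)],'scene0',245,125,10,40);print('die',e.mean(0));d=(e[0]+e[3]-e[1]-e[2])/2;print(np.linalg.norm(d),'ang',np.degrees(np.arctan2(-d[0],d[1])))
s=c([(410,465),(335,537),(167,350),(245,292)],'scene0',340,190,6,35);d=s[:2].mean(0)-s[2:].mean(0);print(s.tolist(),'org',s[2:].mean(0)+40*d/np.linalg.norm(d),np.linalg.norm(d),'ang',np.degrees(np.arctan2(-d[0],d[1])))
o=ctrl.get_obs();print(R.from_rotvec(o['orientation']).as_matrix().round(3),ctrl.grip_point_offset)
for n,p in dict(tin=(359,256),jar=(179,184),sa=(274,149),sb=(348,151),rk0=(322,168),rk1=(316,248),maul=(151,222),mail2=(152,288),press=(130,298)).items(): print(n,px2w('top0',*p,50).round())
E
```

```text
blk [438.575 176.65 ] pintop [[439.8 180.6]] pinbase [[438.7 176.9]]
stamp [[601.2, 308.5], [548.7, 309.5], [541.1, 200.0], [594.0, 196.1]]
111.19650399180722 [0.06654885 0.99778317] org [570.21195419 237.96132671]
die [[598.9, -203.7], [619.6, -281.6], [572.1, -295.7], [548.5, -216.8]] [ 584.775 -249.45 ]
81.46890511109132 [-0.27188287  0.96233035] ang 15.776339547573091
hole [[ 568.7 -198.2]] ring [[ 585. -250.]]
scene blk [440.    180.075] pintop [[440.4 180.2]]
scene hole [[ 570.3 -194.2]]
die [ 585.5   -246.325]
79.43288047150244 ang 16.529975873426785
[[551.1, 311.7], [601.5, 312.9], [594.9, 198.9], [546.3, 201.8]] org [572.63398875 240.29825265] 112.09501550024419 ang -2.914731289882916
[[-0.967  0.256 -0.   ]
 [ 0.256  0.967 -0.001]
 [ 0.    -0.001 -1.   ]] 18.700000000000003
tin [ 428. -122.   50.]
jar [635. 434.  50.]
sa [754. 146.  50.]
sb [753. -85.  50.]
rk0 [696.  -5.  50.]
rk1 [448.   7.  50.]
maul [515. 509.  50.]
mail2 [318. 488.  50.]
press [288. 551.  50.]
```

The stamp could be any of three things in the top view. The aluminium one with the brown grip on the black slab is at (237,207), the pink look-alike at (224,155) and the purple one at (196,262). I take the aluminium one, and the c1/c3 crops confirm it. The pin is the steel rod in the light block at (258,250), and the bed hole is the dark dot at (383,211). I'll move above the pin first.

>>> {"op": "move_arm", "data": {"increments": [0,-10,-8,-50,0,0,-40,-35,-80,5,0,-80,-70,-80,12,0,-120,-105,-80,18,0,-160,-140,-80,25,0,-200,-178,-80,32,0,-240,-214,-70,38,0,-280,-250,-60,45,0,-320,-285,-40,52,0,-355,-318,-20,58,0,-380,-339,0,59,0,-380,-339,0,59]}}

```text
t: 1.65
ee_pos: [440.2, 177.0, 221.1]
orientation: [-1.89, -2.508, 0.006]
ft_force: [0.4, 0.3, -0.2]
width: 88.2
```

```bash
python3 - <<'E'
from h import *
o=grab('wrist','w1');print(o['t'],o['ee_pos'],o['ft_force'],R.from_rotvec(o['orientation']).as_matrix().round(3))
print(w2px('w1',[[440,179,100],[440,179,40]]))
E
```

```text
1.65 [440.2164169  177.03545315 221.09424724] [ 0.39512207  0.33743955 -0.23526223] [[-0.275  0.961 -0.003]
 [ 0.961  0.275 -0.002]
 [-0.001 -0.004 -1.   ]]
[[317.37371508 192.32439691]
 [317.44927456 179.92347457]]
```

View pics/w1.png

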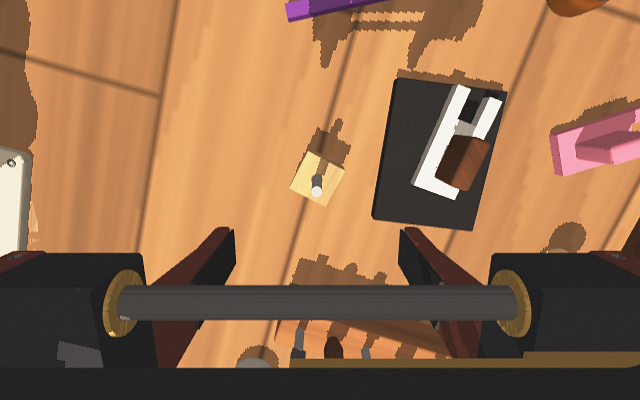

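```bash
python3 - <<'E'
from h import *
crop('w1',285,145,350,210,9,'c5');crop('w1',365,65,515,235,3.5,'c6')
E
```

```text
(no output)
```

View pics/c5.png

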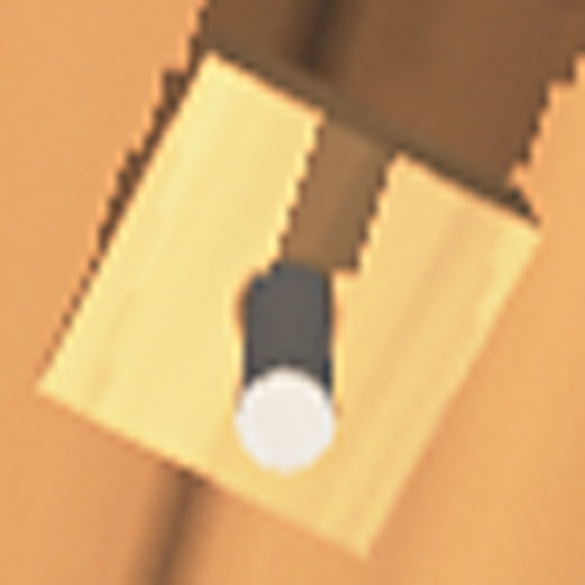

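View pics/c6.png

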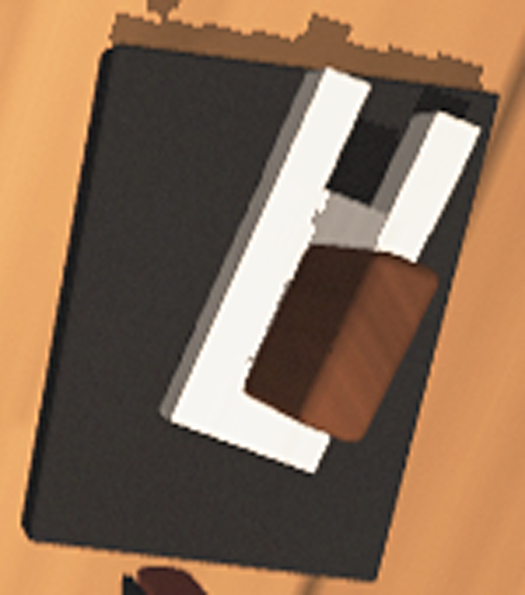

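```bash
python3 - <<'E'
from h import *
def c(pts,fn,u0,v0,k,z): return np.array([px2w(fn,(p[0]+.5)/k-.5+u0,(p[1]+.5)/k-.5+v0,z)[:2] for p in pts])
p=c([(285,421)],'w1',285,145,9,100)[0];print('pin',p, 'blk',c([(210,52),(540,235),(365,555),(38,388)],'w1',285,145,9,40).mean(0))
s=c([(325,68),(480,128),(316,473),(170,418)],'w1',365,65,3.5,35);d=s[:2].mean(0)-s[2:].mean(0);L=np.linalg.norm(d)
print(s.round(1).tolist(),L,'org',s[2:].mean(0)+40*d/L,'ang',np.degrees(np.arctan2(-d[0],d[1])))
o=ctrl.get_obs();M=R.from_rotvec(o['orientation']).as_matrix();print('move',M.T@(np.r_[p,63]-o['ee_pos']))
E
```

```text
pin [438.75360222 179.5908177 ] blk [438.83473583 179.65760411]
[[549.8, 312.7], [599.8, 309.7], [593.1, 198.8], [542.5, 202.7]] 110.66321193917912 org [570.30095725 240.68264145] ang -3.6485800602347243
move [  1.89482348  -0.57591007 158.94665538]
```

The wrist image shows the pin top at (316,191), centred in its block. That puts it within 2 mm of the top-view estimate, so I'll descend.

>>> {"op": "move_arm", "data": {"increments": [0,2,-0.5,30,0,0,2,-0.5,70,0,0,2,-0.5,110,0,0,2,-0.5,140,0,0,2,-0.5,155,0,0,2,-0.5,159,0,0,2,-0.5,159,0,120,2,-0.5,159,0,255,2,-0.5,159,0,255,2,-0.5,159,0,255,2,-0.5,159,0,255,2,-0.5,159,0]}}

```text
t: 3.2
ee_pos: [438.8, 179.7, 63.0]
orientation: [-1.889, -2.509, 0.004]
ft_force: [-0.1, -0.1, 0.8]
width: 41.3
```

```bash
python3 - <<'E'
from h import *
o=grab('wrist','w2');print(o['t'],o['ee_pos'],o['ft_force'],o['width'],R.from_rotvec(o['orientation']).as_matrix().round(4))
E
```

```text
3.2 [438.8121798  179.68724714  62.95214924] [-0.11821578 -0.05719326  0.83700553] 41.33797105375009 [[-2.765e-01  9.610e-01 -2.100e-03]
 [ 9.610e-01  2.765e-01 -1.500e-03]
 [-9.000e-04 -2.400e-03 -1.000e+00]]
```

View pics/w2.png

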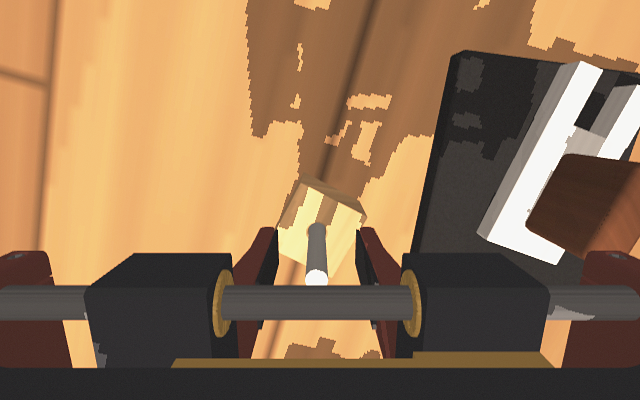

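The fingers are still closing (41 mm open), with the pin between them at (317,275). I'll keep closing.

>>> {"op": "move_arm", "data": {"increments": [255,0,0,0,0,255,0,0,0,0,255,0,0,0,0,255,0,0,0,0,255,0,0,0,0,255,0,0,0,0]}}

```text
t: 4.0
ee_pos: [438.8, 179.6, 62.9]
orientation: [-1.889, -2.509, 0.004]
ft_force: [0.9, -0.5, -1.0]
width: 9.2
```

>>> {"op": "move_arm", "data": {"increments": [255,0,0,-10,0,255,0,0,-30,0,255,0,0,-60,0,255,0,0,-95,0,255,0,0,-120,0,255,0,0,-130,0,255,0,0,-130,0]}}

```text
t: 4.88
ee_pos: [439.2, 179.9, 193.3]
orientation: [-1.889, -2.51, 0.003]
ft_force: [-0.2, 0.1, -1.1]
width: 9.5
```

>>> {"op": "move_arm", "data": {"increments": [255,-20,1,0,0,255,-60,3,0,0,255,-105,6,0,0,255,-150,8,0,0,255,-195,11,0,0,255,-240,13,0,0,255,-285,16,0,0,255,-330,18,0,0,255,-370,20,0,0,255,-400,21,0,0,255,-420,22,0,0,255,-420,22,0,0]}}

```text
t: 6.38
ee_pos: [576.2, -218.2, 192.6]
orientation: [-1.89, -2.507, 0.003]
ft_force: [-0.6, 0.4, 0.2]
width: 9.2
```

```bash
python3 - <<'E'
from h import *
o=grab('wrist','w3');print(o['t'],o['ee_pos'],o['ft_force'],o['width'],R.from_rotvec(o['orientation']).as_matrix().round(4))
crop('w3',230,50,470,250,3.3,'c7')
E
```

```text
6.375 [ 576.22189332 -218.1920187   192.59093311] [-0.62549158  0.43295182  0.1965453 ] 9.222678632710094 [[-2.751e-01  9.614e-01 -2.400e-03]
 [ 9.614e-01  2.751e-01 -5.000e-04]
 [ 2.000e-04 -2.400e-03 -1.000e+00]]
```

View pics/w3.png

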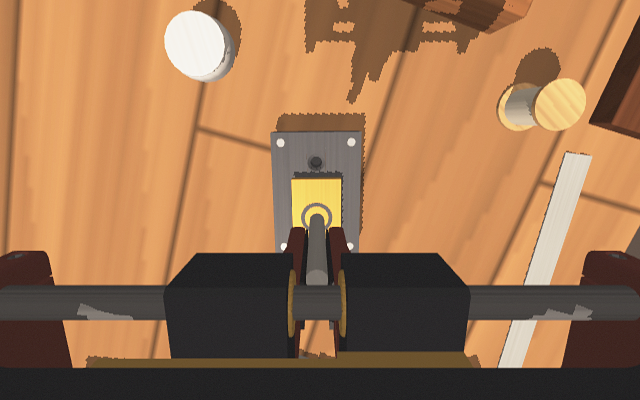

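View pics/c7.png

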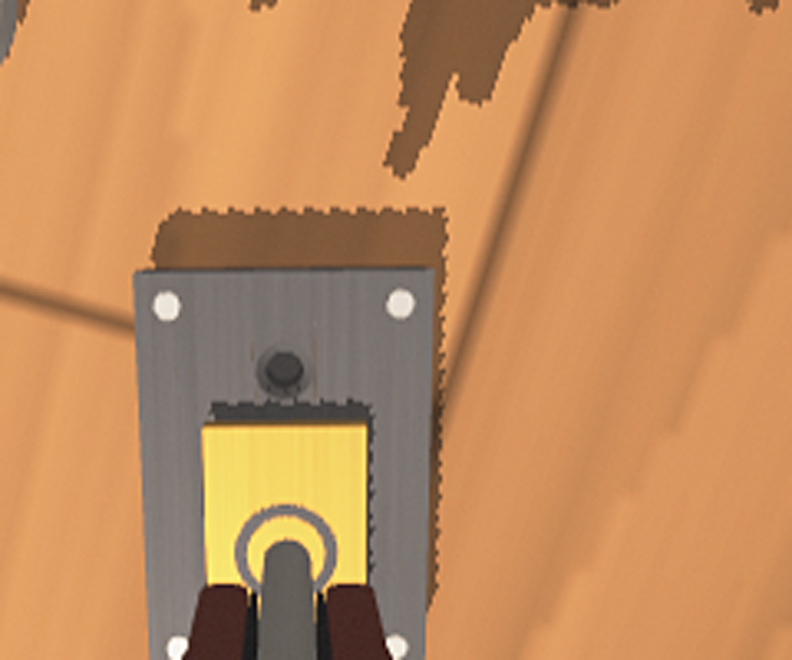

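```bash
python3 - <<'E'
from h import *
def c(p,z,k=3.3): return px2w('w3',(p[0]+.5)/k-.5+230,(p[1]+.5)/k-.5+50,z)
o=ctrl.get_obs();M=R.from_rotvec(o['orientation']).as_matrix()
h=c((285,371),30);f=c((287,565),145);print('hole',h,'foot',f,'ee',o['ee_pos'])
a,b=c((166,306),30),c((400,304),30);print('screws',a,b,'bedx ang',np.degrees(np.arctan2(*(b-a)[1::-1])))
g=[c(p,40) for p in((203,426),(368,423))];print('die edge',g,'ang',np.degrees(np.arctan2(*(g[1]-g[0])[1::-1])))
print('tool y ang',np.degrees(np.arctan2(M[1,1],M[0,1])))
print('move by ee',M.T@(h-o['ee_pos']),'by foot',M.T@(h-f))
print(w2px('w3',[o['ee_pos']+M@[0,0,48.]]))
E
```

```text
hole [ 568.75989064 -195.43962681   30.        ] foot [ 576.51040749 -219.25302066  145.        ] ee [ 575.89760791 -217.27629657  192.7128855 ]
screws [ 528.97382122 -186.50128748   30.        ] [ 596.40959228 -166.51888701   30.        ] bedx ang 16.50547928417772
die edge [array([ 549.375584  , -216.81792766,   40.        ]), array([ 596.60339361, -202.29286748,   40.        ])] ang 17.09544351334835
tool y ang 16.01531233340806
move by ee [ 22.87363353  -0.40462577 162.72646813] by foot [ 24.96755966  -0.57478947 115.01495042]
[[316.37091019 217.79697203]]
```

>>> {"op": "move_arm", "data": {"increments": [255,12,-0.3,0,0,255,24,-0.5,0,0,255,24,-0.5,30,0.7,255,24,-0.5,65,0.7,255,24,-0.5,92,0.7,255,24,-0.5,98,0.7,255,24,-0.5,98,0.7]}}

```text
t: 7.3
ee_pos: [568.7, -193.7, 95.2]
orientation: [-1.903, -2.497, 0.003]
ft_force: [0.8, -0.3, -0.3]
width: 9.5
```

```bash
python3 - <<'E'
from h import *
o=grab('wrist','w4');print(o['t'],o['ee_pos'],o['ft_force'],o['width'],R.from_rotvec(o['orientation']).as_matrix().round(4))
crop('w4',240,150,400,310,3.7,'c8')
grab('scene','s4');crop('s4',240,110,320,180,8,'c9')
grab('top','t4');crop('t4',350,170,440,240,8,'c10')
E
```

```text
7.3 [ 568.65496073 -193.67311696   95.17936144] [ 0.82629788 -0.34684276 -0.31378844] 9.460634271629772 [[-2.649e-01  9.643e-01 -2.600e-03]
 [ 9.643e-01  2.649e-01 -2.000e-04]
 [ 5.000e-04 -2.600e-03 -1.000e+00]]
```

View pics/c8.png

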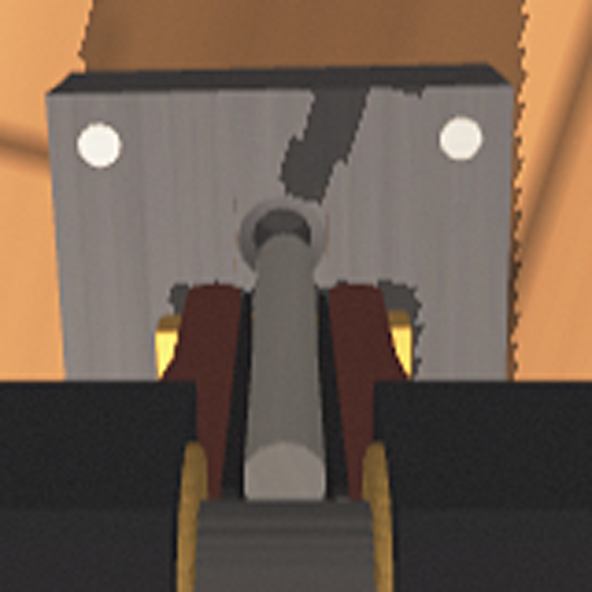

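View pics/c9.png

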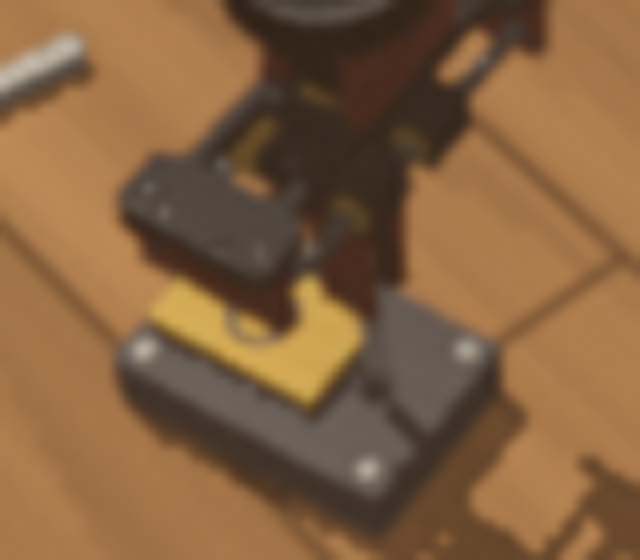

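```bash
python3 - <<'E'
from h import *
k=3.7
def c(p,z): return px2w('w4',(p[0]+.5)/k-.5+240,(p[1]+.5)/k-.5+150,z)
o=ctrl.get_obs();M=R.from_rotvec(o['orientation']).as_matrix();ee=o['ee_pos'];print(ee)
zf=ee[2]-48
h=c((284,241),30);f=c((286,262),zf);print('hole',h,'foot',f)
print('by ee',M.T@(h-ee),'by foot',M.T@(h-f))
print('exp ee foot px crop',((w2px('w4',[ee+M@[0,0,48.]])-[240,150]+.5)*k-.5))
a,b=c((98,145),30),c((461,139),30);print('ang',np.degrees(np.arctan2(*(b-a)[1::-1])),(a+b)/2, np.linalg.norm(a-b))
# predicted outline of hole circle & foot circle
t=np.linspace(0,2*np.pi,60)
im=cv2.imread('pics/c8.png')
for ctr,r,col in((h,8.2,(0,255,0)),(h,5.75,(0,255,255)),(f,4.5,(0,0,255)),(f+[0,0,1],5,(255,0,255))):
    P=((w2px('w4',ctr+np.c_[r*np.cos(t),r*np.sin(t),0*t])-[240,150]+.5)*k-.5)
    cv2.polylines(im,[P.astype(np.int32)],True,col,1)
cv2.imwrite('pics/c8o.png',cv2.resize(im[150:350,180:400],None,fx=3,fy=3))
E
```

```text
[ 569.38104799 -194.41879704   96.09709946]
hole [ 568.97396704 -195.71201596   30.        ] foot [ 569.00396569 -194.22299958   48.09709946]
by ee [-1.08859483 -0.67930674 66.09854908] by foot [-1.41415228 -0.40744435 18.09854251]
exp ee foot px crop [[287.47819383 263.69546261]]
ang 16.401717441153544 [ 562.76611011 -176.60127815   30.        ] 70.56863728406411
```

View pics/c8o.png

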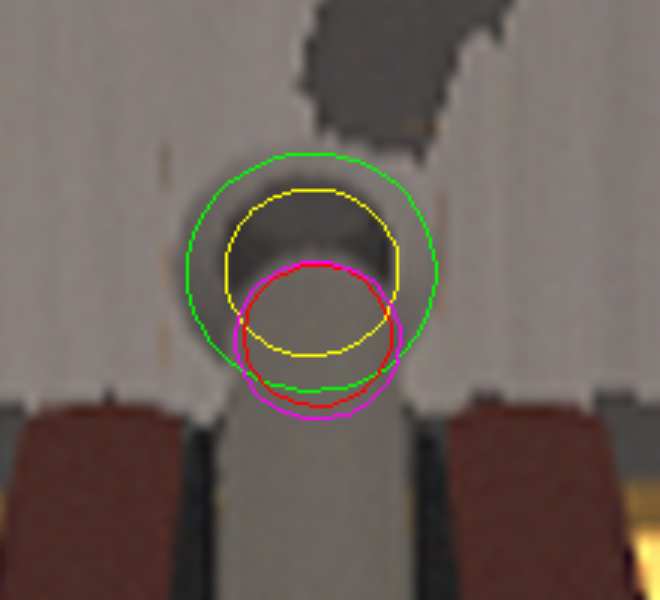

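>>> {"op": "move_arm", "data": {"increments": [255,-1.2,-0.5,0,0.4,255,-1.2,-0.5,5,0.4,255,-1.2,-0.5,10,0.4,255,-1.2,-0.5,14,0.4,255,-1.2,-0.5,18,0.4,255,-1.2,-0.5,21,0.4,255,-1.2,-0.5,24,0.4,255,-1.2,-0.5,24,0.4]}}

```text
t: 8.45
ee_pos: [569.1, -195.7, 71.9]
orientation: [-1.914, -2.491, 0.002]
ft_force: [-0.3, -0.1, -1.1]
width: 9.3
```

```bash
python3 - <<'E'
from h import *
o=grab('wrist','w5');print(o['t'],o['ee_pos'],o['ft_force'],o['moment'],o['width'])
crop('w5',240,150,400,310,3.7,'c11')
E
```

```text
8.45 [ 569.09218594 -195.68663454   71.85429498] [-0.27110573 -0.10361398 -1.07017494] [-0.05281766  0.01735341 -0.01499641] 9.286096834088104
```

View pics/c11.png

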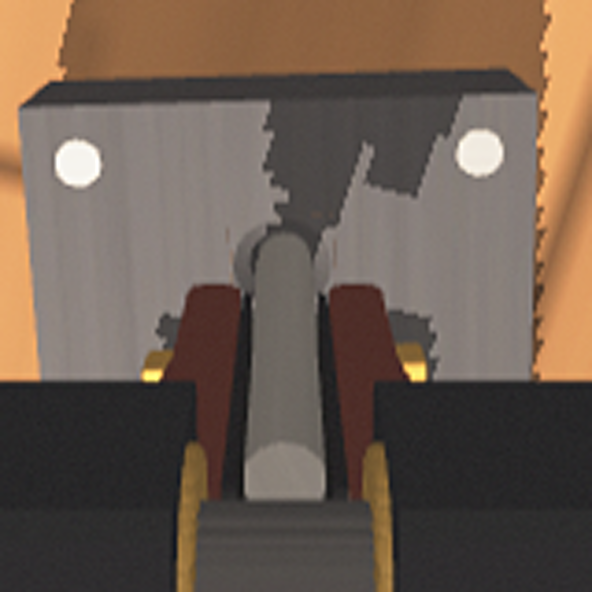

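>>> {"op": "move_arm", "data": {"increments": [255,0,0,4,0,255,0,0,8,0,255,0,0,12,0,255,0,0,15,0,255,0,0,17,0,255,0,0,18.5,0,255,0,0,18.5,0]}}

```text
t: 9.38
ee_pos: [569.2, -195.7, 53.5]
orientation: [-1.914, -2.491, 0.002]
ft_force: [0.3, -0.2, 0.3]
width: 9.2
```

```bash
python3 - <<'E'
from h import *
o=grab('wrist','w6');print(o['t'],o['ee_pos'],o['ft_force'],o['moment'],o['width'])
crop('w6',240,150,400,310,3.7,'c12')
E
```

```text
9.375 [ 569.1725758  -195.73527523   53.46863728] [ 0.25074334 -0.17403281  0.32737089] [-0.04165589  0.06099747 -0.02113752] 9.214667374253171
```

View pics/c12.png

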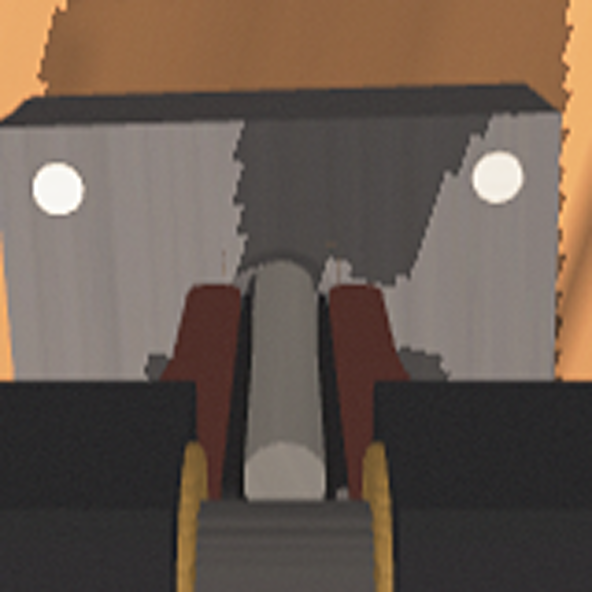

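>>> {"op": "move_arm", "data": {"increments": [255,0,0,0.6,0,255,0,0,0.6,0,180,0,0,0,0,100,0,0,0,0,0,0,0,0,0,0,0,0,0,0,0,0,0,0,0,0,0,0,0,0,0,0,0,0,0]}}

```text
t: 10.55
ee_pos: [569.2, -195.8, 53.5]
orientation: [1.914, 2.491, -0.002]
ft_force: [-0.5, -0.5, 1.1]
width: 76.1
```

>>> {"op": "move_arm", "data": {"increments": [0,0,0,0,0,0,0,0,-10,0,0,0,0,-40,0,0,0,0,-85,0,0,0,0,-130,0,0,0,0,-160,0,0,0,0,-165,0,0,0,0,-165,0]}}

```text
t: 11.55
ee_pos: [569.0, -195.5, 218.2]
orientation: [-1.914, -2.491, 0.002]
ft_force: [0.4, -1.4, -0.6]
width: 87.3
```

```bash
python3 - <<'E'
from h import *
o=grab('wrist','w7');print(o['t'],o['ee_pos'],o['ft_force'],o['orientation'],o['width'])
M=R.from_rotvec(o['orientation']).as_matrix();print(M.round(4))
crop('w7',230,100,410,290,3.3,'c13')
E
```

```text
11.55 [ 568.9616095  -195.47276186  218.20261239] [ 0.40531799 -1.3572583  -0.64759173] [-1.91383285e+00 -2.49107599e+00  1.96006649e-03] 87.3280858792812
[[-2.577e-01  9.662e-01 -9.000e-04]
 [ 9.662e-01  2.577e-01 -9.000e-04]
 [-6.000e-04 -1.100e-03 -1.000e+00]]
```

View pics/c13.png

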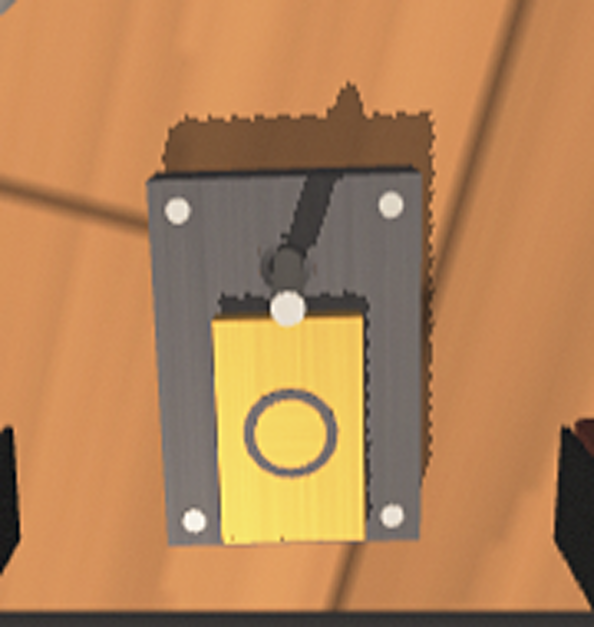

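```bash
python3 - <<'E'
from h import *
from scipy.optimize import least_squares
k=3.3
uv=np.array([(213,318),(364,314),(223,542),(366,540),(290,433),(287,307)],float);uv=(uv+.5)/k-.5+[230,100]
def bw(p,X):
    c,s=np.cos(p[2]),np.sin(p[2]);X=np.array(X,float)
    return np.c_[p[0]+c*X[:,0]-s*X[:,1],p[1]+s*X[:,0]+c*X[:,1],X[:,2]]
X=[(-25,20,40),(25,20,40),(-25,-60,40),(25,-60,40),(0,-20,40),(0,35,90)]
r=least_squares(lambda p:(w2px('w7',bw(p,X))-uv).ravel(),[580,-230,.28]);p=r.x
print(p,np.degrees(p[2]),r.fun.reshape(-1,2).round(2).tolist())
print('die',bw(p,[(0,-20,40)]),'hole',bw(p,[(0,35,30)]))
E
```

```text
[ 5.78723726e+02 -2.28728643e+02  2.86548330e-01] 16.418009922523378 [[-0.25, 0.18], [0.15, 0.28], [-0.32, 0.27], [0.06, -0.11], [0.37, -0.28], [-0.01, -0.27]]
die [[ 584.37658558 -247.91314632   40.        ]] hole [[ 568.83122133 -195.15576153   30.        ]]
```

Pin seated: its top is at crop (287,308) and it stands upright in the hole. The bed fit gives 16.4° with residuals of about 0.3 px. Next I'll move over to the stamp, staying above the rack.

>>> {"op": "move_arm", "data": {"increments": [0,20,5,0,0,0,60,16,0,3,0,105,28,0,6,0,150,40,0,9,0,195,53,0,12,0,240,65,0,15,0,285,77,0,18,0,330,89,0,18.6,0,370,100,0,18.6,0,400,108,0,18.6,0,421,114,0,18.6,0,421,114,0,18.6]}}

```text
t: 13.1
ee_pos: [569.5, 242.2, 216.4]
orientation: [-2.288, -2.15, 0.005]
ft_force: [0.3, -0.5, -0.1]
width: 87.7
```

```bash
python3 - <<'E'
from h import *
o=grab('wrist','w8');print(o['t'],o['ee_pos'],o['ft_force'],o['width'])
M=R.from_rotvec(o['orientation']).as_matrix();print(M.round(4))
crop('w8',220,50,420,250,3,'c14')
E
```

```text
13.1 [569.51331891 242.16930007 216.44702441] [ 0.28872277 -0.54013366 -0.06200052] 87.74098537426426
[[ 6.180e-02  9.981e-01 -3.500e-03]
 [ 9.981e-01 -6.180e-02 -8.000e-04]
 [-1.000e-03 -3.400e-03 -1.000e+00]]
```

View pics/c14.png

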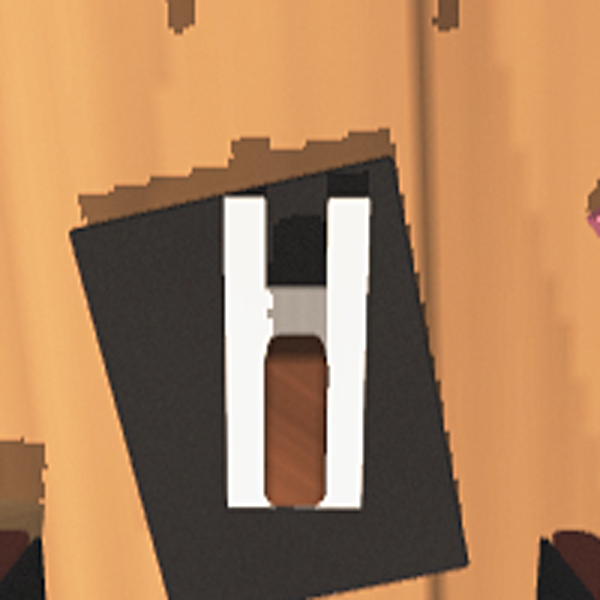

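```bash
cat >> h.py <<'E'
from scipy.optimize import least_squares
def bw(p,X):
    c,s=np.cos(p[2]),np.sin(p[2]);X=np.array(X,float)
    return np.c_[p[0]+c*X[:,0]-s*X[:,1],p[1]+s*X[:,0]+c*X[:,1],X[:,2]]
E
python3 - <<'E'
from h import *
k=3
uv=np.array([(224,197),(266,197),(328,198),(370,198),(229,508),(361,508)],float);uv=(uv+.5)/k-.5+[220,50]
X=[(-25,71,35),(-11,71,35),(11,71,35),(25,71,35),(-25,-40,35),(25,-40,35)]
r=least_squares(lambda p:(w2px('w8',bw(p,X))-uv).ravel(),[570,240,0]);p=r.x
print(p,np.degrees(p[2]),r.fun.reshape(-1,2).round(2).tolist())
print(((w2px('w8',bw(p,[(-10,25,85),(10,25,85),(-10,-25,85),(10,-25,85)]))-[220,50]+.5)*k-.5).round())
o=ctrl.get_obs();M=R.from_rotvec(o['orientation']).as_matrix();print(o['ee_pos'],M.T@(np.r_[p[:2],65-18.7]-o['ee_pos']),np.degrees(np.arctan2(M[1,1],M[0,1])))
E
```

```text
[ 5.70631011e+02  2.40200160e+02 -6.61553647e-02] -3.790423189062422 [[0.03, 0.18], [-0.36, 0.25], [0.35, 0.03], [-0.03, 0.1], [-0.45, -0.44], [0.46, -0.18]]
[[264. 353.]
 [329. 353.]
 [264. 509.]
 [327. 510.]]
[569.61602069 241.03437643 216.53147012] [ -0.54707676   1.65880209 170.22757891] -3.6001976103073825
```

>>> {"op": "move_arm", "data": {"increments": [0,6.5,1.6,10,0.2,0,6.5,1.6,40,0.2,0,6.5,1.6,80,0.2,0,6.5,1.6,120,0.2,0,6.5,1.6,148,0.2,0,6.5,1.6,163,0.2,0,6.5,1.6,169,0.2,0,6.5,1.6,169,0.2,150,6.5,1.6,169,0.2,255,6.5,1.6,169,0.2,255,6.5,1.6,169,0.2,255,6.5,1.6,169,0.2]}}

```text
t: 14.65
ee_pos: [571.1, 247.3, 47.8]
orientation: [-2.293, -2.146, 0.005]
ft_force: [0.5, -1.2, 1.3]
width: 51.2
```

>>> {"op": "move_arm", "data": {"increments": [255,0,0,0,0,255,0,0,0,0,255,0,0,0,0,255,0,0,0,0,255,0,0,0,0,255,0,0,0,0]}}

```text
t: 15.4
ee_pos: [571.0, 247.3, 47.7]
orientation: [-2.293, -2.146, 0.005]
ft_force: [0.2, 0.1, -0.1]
width: 19.7
```

```bash
python3 - <<'E'
from h import *
o=grab('wrist','w9');print(o['t'],o['ee_pos'],o['ft_force'],o['moment'],o['width'])
M=R.from_rotvec(o['orientation']).as_matrix();print(M.round(4))
E
```

```text
15.4 [571.03022565 247.32019884  47.73520492] [ 0.19504155  0.07723705 -0.05887965] [-0.10424418  0.10921541 -0.00217262] 19.680940734073847
[[ 0.0662  0.9978 -0.0033]
 [ 0.9978 -0.0662 -0.001 ]
 [-0.0012 -0.0033 -1.    ]]
```

View pics/w9.png

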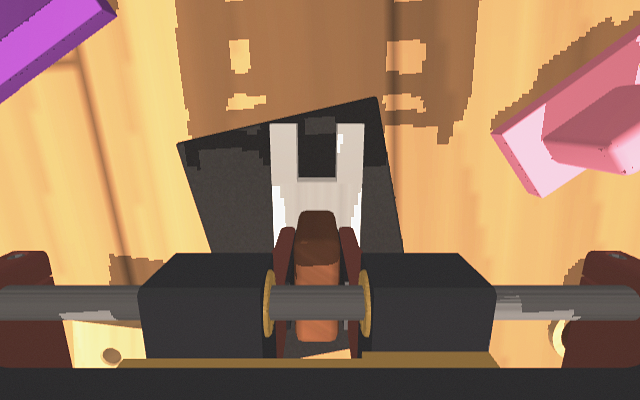

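Grip closed at 19.7 mm, with the fork ahead at (316,125–180). I'll lift gently, then compare the prong pixels with this image to check for slip or tilt.

>>> {"op": "move_arm", "data": {"increments": [255,0,0,-3,0,255,0,0,-10,0,255,0,0,-25,0,255,0,0,-50,0,255,0,0,-80,0,255,0,0,-110,0,255,0,0,-132,0,255,0,0,-142,0,255,0,0,-145,0,255,0,0,-145,0]}}

```text
t: 16.7
ee_pos: [571.1, 247.3, 192.2]
orientation: [-2.292, -2.145, 0.006]
ft_force: [0.9, -0.0, -2.9]
width: 19.7
```

```bash
python3 - <<'E'
from h import *
o=grab('wrist','w10');print(o['t'],o['ee_pos'],o['ft_force'],o['moment'],o['width'])
M=R.from_rotvec(o['orientation']).as_matrix();print(M.round(4))
a=cv2.imread('pics/w9.png')[90:290,230:400];b=cv2.imread('pics/w10.png')[90:290,230:400]
cv2.imwrite('pics/c15.png',cv2.resize(np.hstack([a,b]),None,fx=2.3,fy=2.3,interpolation=cv2.INTER_CUBIC))
E
```

```text
16.7 [571.11605411 247.28941046 192.206727  ] [ 0.8888084  -0.03012669 -2.93629278] [-0.10203147  0.11414979  0.05289205] 19.705859808509278
[[ 0.0662  0.9978 -0.0042]
 [ 0.9978 -0.0662 -0.0014]
 [-0.0016 -0.0041 -1.    ]]
```

View pics/c15.png

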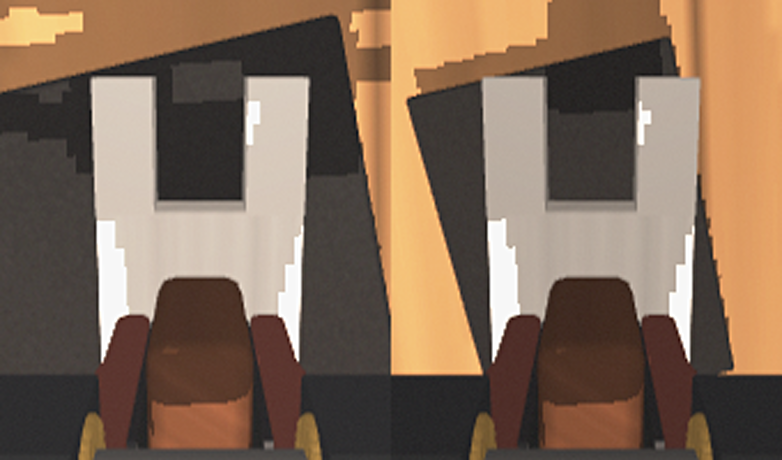

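```bash
python3 - <<'E'
from h import *
k=2.3
uv=np.array([(92,77),(155,77),(245,77),(309,77),(155,201),(245,201)],float);uv=(uv+.5)/k-.5+[230,90]
for fn,z in(('w9',35),('w10',None)):
    zz=35 if z else 192.2-47.74+35
    X=[(-25,71,zz),(-11,71,zz),(11,71,zz),(25,71,zz),(-11,40,zz),(11,40,zz)]
    r=least_squares(lambda p:(w2px(fn,bw(p,X))-uv).ravel(),[570,240,0]);p=r.x
    print(fn,p,np.degrees(p[2]),r.fun.reshape(-1,2).round(2).tolist())
o=ctrl.get_obs();M=R.from_rotvec(o['orientation']).as_matrix();ee=o['ee_pos']
off=M.T@(np.r_[p[:2],0]-ee);print('stamp org in tool',off)
ta=np.degrees(np.arctan2(M[1,1],M[0,1]));print('tool ang',ta)
th=np.radians(16.42);die=np.array([584.5,-248.1])
for u in(7.1,7.1-0):
    tcp=die+u*np.array([-np.sin(th),np.cos(th)])
d=M.T@np.r_[tcp-ee[:2],0];print('tcp target',tcp,'move',d,'yaw',ta-16.42)
E
```

```text
w9 [ 5.70683838e+02  2.41038877e+02 -6.61421165e-02] -3.7896641208619872 [[-0.46, -1.3], [-1.26, -1.29], [1.42, -1.26], [0.22, -1.24], [-0.41, 2.8], [0.48, 2.85]]
w10 [ 5.70758518e+02  2.41003437e+02 -6.61029636e-02] -3.7874208275289365 [[-0.46, -1.3], [-1.26, -1.29], [1.42, -1.26], [0.23, -1.24], [-0.41, 2.8], [0.48, 2.85]]
stamp org in tool [ -5.86403867   1.05078623 191.87310884]
tool ang -3.795925752915008
tcp target [ 582.49299825 -241.28957094] move [-486.6888911    43.80573488    0.73011959] yaw -20.21592575291501
```

```bash
python3 - <<'E'
from h import *
k=2.3
uv=np.array([(92,77),(155,77),(245,77),(309,77),(155,210),(245,210)],float);uv=(uv+.5)/k-.5+[230,90]
o=dict(ee=[571.08,247.3,192.2]);zz=192.2-47.74+35
X=[(-25,71,zz),(-11,71,zz),(11,71,zz),(25,71,zz),(-11,40,zz),(11,40,zz)]
r=least_squares(lambda p:(w2px('w10',bw(p,X))-uv).ravel(),[570,240,0]);p=r.x
print(p,np.degrees(p[2]),r.fun.reshape(-1,2).round(2).tolist(),(p[:2]-[571.08,247.3]))
E
```

```text
[ 5.70719421e+02  2.40358774e+02 -6.60579114e-02] -3.784839526498997 [[-0.42, -0.04], [-1.25, -0.02], [1.4, 0.0], [0.18, 0.02], [-0.39, 0.04], [0.47, 0.09]] [-0.36057938 -6.9412258 ]
```

The hand-held pose is unchanged from before the lift, so there was no tilt or slip. I'll carry the stamp over the rack.

>>> {"op": "move_arm", "data": {"increments": [255,-8,1,0,0,255,-28,3,0,-1,255,-60,5,0,-3,255,-98,9,0,-5,255,-138,12,0,-7,255,-178,16,0,-9,255,-218,20,0,-11,255,-258,23,0,-13,255,-296,27,0,-15,255,-328,30,0,-16,255,-350,32,0,-17,255,-355,32,0,-17]}}

```text
t: 18.25
ee_pos: [578.9, -110.6, 191.8]
orientation: [-1.952, -2.457, 0.007]
ft_force: [0.3, 0.6, -3.2]
width: 19.6
```

```bash
python3 - <<'E'
from h import *
o=ctrl.get_obs();M=R.from_rotvec(o['orientation']).as_matrix();ee=o['ee_pos']
ta=np.degrees(np.arctan2(M[1,1],M[0,1]));print(ee,ta,o['width'],o['ft_force'],M.T@(np.array([582.5,-241.3,192])-ee),ta-16.42)
E
```

```text
[ 578.86718647 -110.5840156   191.80448561] 13.074314502026542 19.586552131758452 [ 0.33032176  0.58863908 -3.17255091] [-1.28149296e+02 -2.60319314e+01 -2.72161789e-02] -3.3456854979734594
```

>>> {"op": "move_arm", "data": {"increments": [255,-8,-2,0,-0.5,255,-28,-6,0,-1,255,-60,-12,0,-2,255,-90,-18,0,-3,255,-113,-23,0,-3.3,255,-125,-25.5,0,-3.3,255,-128,-26,0,-3.3,255,-128,-26,0,-3.3,255,-128,-26,0,-3.3]}}

```text
t: 19.38
ee_pos: [582.5, -240.3, 191.9]
orientation: [-1.879, -2.513, 0.007]
ft_force: [-0.2, 0.4, -4.0]
width: 20.0
```

```bash
python3 - <<'E'
from h import *
o=grab('wrist','w11');M=R.from_rotvec(o['orientation']).as_matrix();ee=o['ee_pos']
ta=np.degrees(np.arctan2(M[1,1],M[0,1]));print(o['t'],ee,ta,o['width'],o['ft_force'],M.T@(np.array([582.5,-241.3,75.7])-ee),ta-16.42);print(M.round(4))
th=np.radians(16.42);p=[578.8,-228.9,th]
print('pred pin top, base',w2px('w11',bw(p,[(0,35,90),(0,35,30)])))
crop('w11',220,90,420,290,3,'c16')
E
```

```text
19.375 [ 582.52644307 -240.27456597  191.91586152] 16.423383777133072 20.01774972183928 [-0.16246583  0.3707343  -3.99658634] [ -1.03606236   0.39185451 116.21510964] 0.0033837771330702537
[[-2.827e-01  9.592e-01 -6.000e-03]
 [ 9.592e-01  2.827e-01 -1.200e-03]
 [ 5.000e-04 -6.100e-03 -1.000e+00]]
pred pin top, base [[316.86554501 143.46297792]
 [317.18599374 138.93246319]]
```

View pics/c16.png

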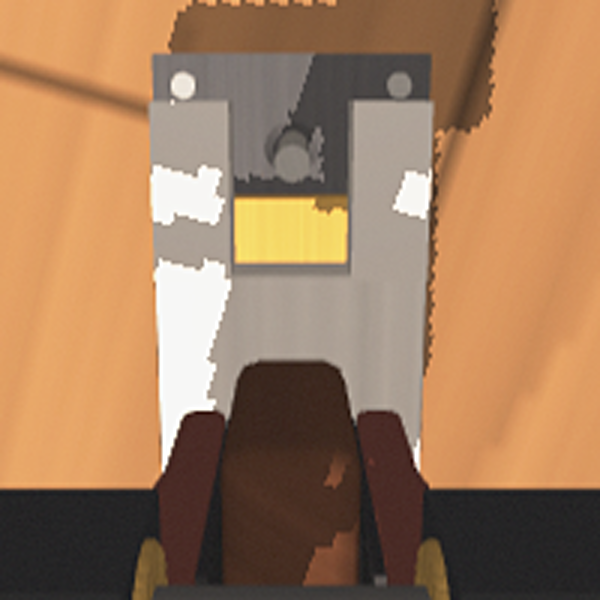

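Pin top sits at pixel (316.8,143), on its predicted position (316.9,143.5) and between the prongs. I'll come down vertically.

>>> {"op": "move_arm", "data": {"increments": [255,-0.7,0.3,3,0,255,-0.9,0.4,12,0,255,-0.9,0.4,28,0,255,-0.9,0.4,46,0,255,-0.9,0.4,64,0,255,-0.9,0.4,80,0,255,-0.9,0.4,92,0,255,-0.9,0.4,100,0,255,-0.9,0.4,105,0,255,-0.9,0.4,106,0,255,-0.9,0.4,106,0]}}

```text
t: 20.8
ee_pos: [582.9, -241.4, 86.4]
orientation: [-1.879, -2.513, 0.007]
ft_force: [0.4, -0.2, -3.2]
width: 19.9
```

```bash
python3 - <<'E'
from h import *
for i in range(3):
    o=grab('wrist','w12');M=R.from_rotvec(o['orientation']).as_matrix();ee=o['ee_pos']
    ta=np.degrees(np.arctan2(M[1,1],M[0,1]));print(o['t'],ee,ta,o['width'],o['ft_force'],M.T@(np.array([582.5,-241.3,75.7])-ee))
th=np.radians(16.42);p=[578.8,-228.9,th]
print('pred pin top, base',(w2px('w12',bw(p,[(0,35,90),(0,35,30)]))-[220,90])*3)
crop('w12',220,90,420,290,3,'c17')
grab('scene','s12');crop('s12',235,105,325,185,8,'c18')
E
```

```text
20.8 [ 582.85799574 -241.36352478   86.36770004] 16.42416576141614 19.912375329906304 [ 0.38098405 -0.21017197 -3.18509568] [ 0.16255161 -0.2674362  10.66930529]
20.85 [ 582.89294052 -241.38936812   86.46269147] 16.424441329383157 19.95354763696111 [ 0.35716294  0.08339048 -2.75243554] [ 0.1982471  -0.29434673 10.76438455]
20.9 [ 582.89558741 -241.3670272    86.47995729] 16.421696401234932 20.04766615600895 [ 0.306752    0.10304487 -3.53944668] [ 0.17737116 -0.30342053 10.78169452]
pred pin top, base [[286.93061963 201.38874881]
 [289.11945764 170.18011866]]
```

View pics/c17.png

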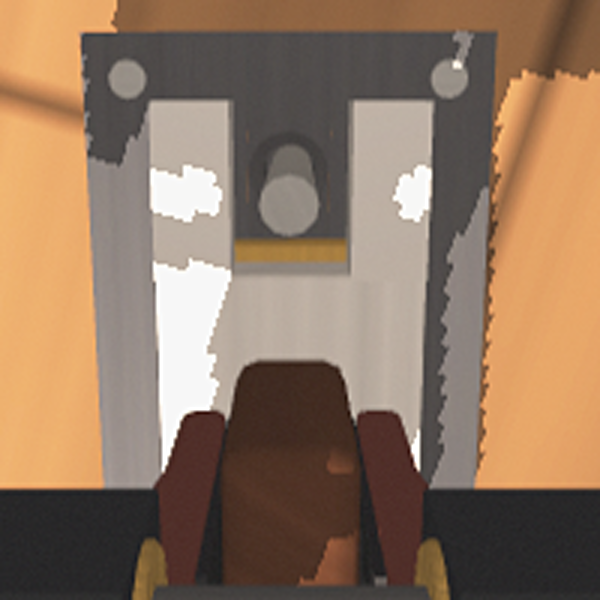

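View pics/c18.png

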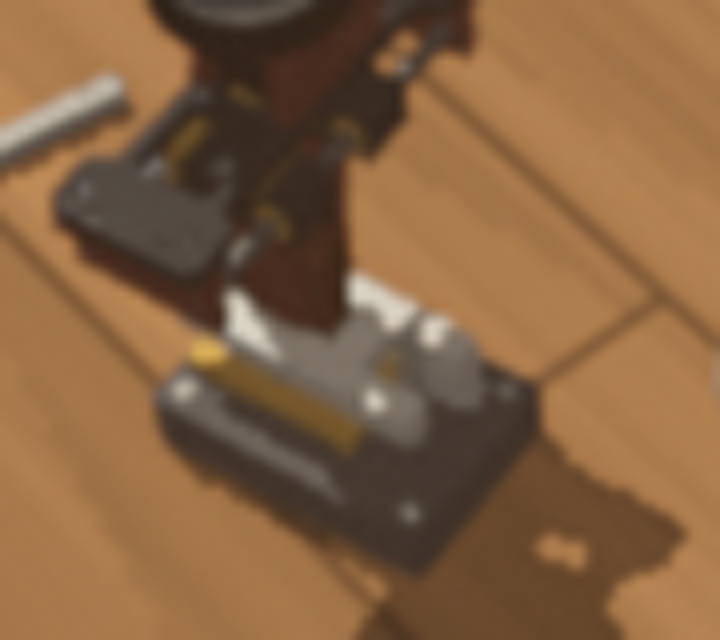

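>>> {"op": "move_arm", "data": {"increments": [255,0,-0.3,2,0,255,0,-0.4,5,0,255,0,-0.4,8,0,255,0,-0.4,10,0,255,0,-0.4,10.5,0,255,0,-0.4,10.5,0,255,0,-0.4,10.5,0]}}

```text
t: 21.88
ee_pos: [582.4, -241.5, 76.0]
orientation: [-1.88, -2.513, 0.007]
ft_force: [-1.3, 0.5, -4.3]
width: 19.7
```

```bash
python3 - <<'E'
from h import *
E=[]
for i in range(4):
    o=grab('wrist','w13');M=R.from_rotvec(o['orientation']).as_matrix();E.append(o['ee_pos'])
    print(o['t'],o['ee_pos'],np.degrees(np.arctan2(M[1,1],M[0,1])),o['width'],o['ft_force'])
print(np.mean(E,0),M[:,2],np.abs(o['qvel']).max())
th=np.radians(16.42);p=[578.8,-228.9,th]
k=3
uv=np.array([(151,100),(232,100),(351,100),(434,100)])
crop('w13',220,90,420,290,3,'c19')
grab('top','t13');crop('t13',350,160,450,240,7,'c20')
grab('scene','s13');crop('s13',235,105,325,185,8,'c21')
E
```

```text
21.875 [ 582.43090264 -241.5020657    75.96937844] 16.422858587518625 19.722038571361818 [-1.30766093  0.5278607  -4.29950586]
21.925 [ 582.46035066 -241.50759454   75.99763805] 16.422533720649422 19.515339492344133 [ 0.56772609  0.15451824 -3.36032874]
21.975 [ 582.44405599 -241.51005388   76.0052523 ] 16.422969215268523 19.66145431603831 [-0.08794491 -0.72500507 -3.34867764]
22.025 [ 582.40653864 -241.50508484   75.96813703] 16.42421383934657 19.679518550003156 [-0.18770065  0.02604331 -3.53031291]
[ 582.43546198 -241.50619974   75.98510146] [-0.00510079 -0.00162525 -0.99998567] 0.00161628763723196
```

View pics/c19.png

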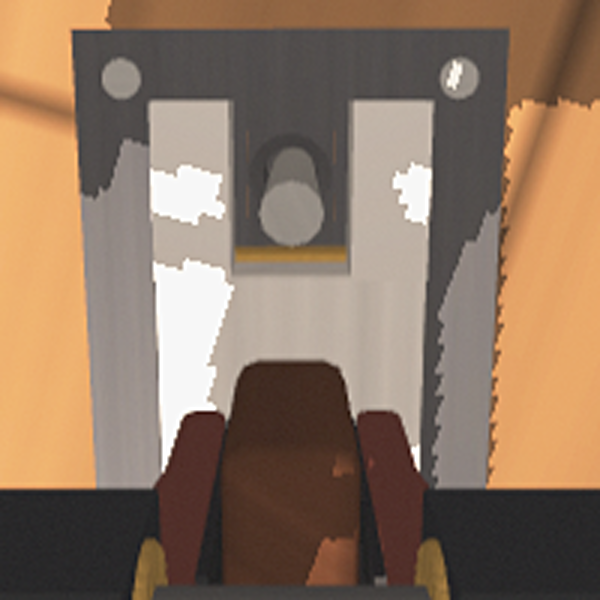

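View pics/c21.png

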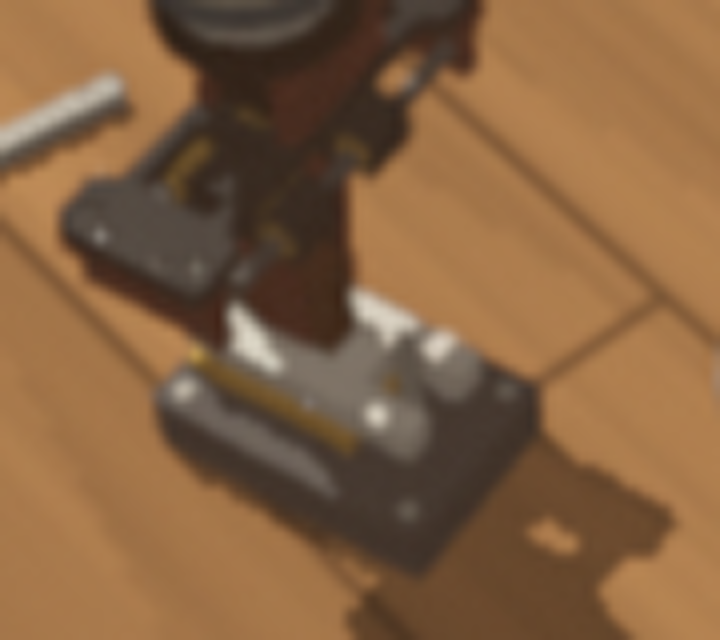

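View pics/s13.png

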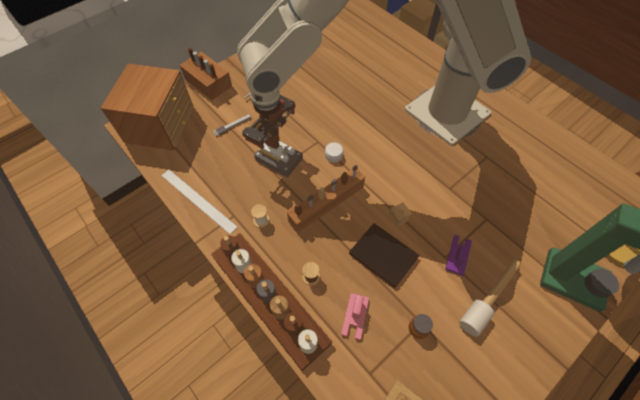

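```bash
python3 - <<'E'
from h import *
k=3
X=[(-45,65,30),(45,65,30),(0,35,90),(-11,20,40),(11,20,40)]
uv=(np.array([(73,30),(508,28),(291,213),(236,247),(348,247)])+.5)/k-.5+[220,90]
r=least_squares(lambda p:(w2px('w13',bw(p,X))-uv).ravel()[[0,1,2,3,4,5,7,9]],[578.8,-228.9,.286]);p=r.x
print(p,np.degrees(p[2]),r.fun.round(2),'die',bw(p,[(0,-20,40)]))
zz=63.3
Y=[(-25,71,zz),(-11,71,zz),(11,71,zz),(25,71,zz),(-11,40,zz),(11,40,zz)]
uv=(np.array([(149,100),(232,100),(351,100),(434,100),(233,274),(351,274)])+.5)/k-.5+[220,90]
r=least_squares(lambda p:(w2px('w13',bw(p,Y))-uv).ravel(),[584,-248,.286]);s=r.x
print('stamp',s,np.degrees(s[2]),r.fun.round(2))
d=s[:2]-bw(p,[(0,-20,40)])[0,:2];c,n=np.cos(p[2]),np.sin(p[2]);print('err in bed frame',c*d[0]+n*d[1],-n*d[0]+c*d[1])
E
```

```text
[ 5.78846039e+02 -2.28672575e+02  2.93090452e-01] 16.792845894572086 [-0.34 -0.56  0.82 -0.81 -0.36 -1.31  1.74  1.57] die [[ 584.62428437 -247.81968688   40.        ]]
stamp [ 5.84584302e+02 -2.47994301e+02  2.88874833e-01] 16.551308742393463 [ 0.08  0.1  -1.04  0.06  1.07 -0.    0.03 -0.04 -0.41 -0.03  0.25 -0.05]
err in bed frame -0.08872546966850867 -0.15561659398002636
```

The stamp is within about 0.2 mm and 0.3° of the die in the same image. It is level and steady, so I'll hand the job in.

```bash
python3 -c "
from workcell import ctrl
print(ctrl.close_job());o=ctrl.get_obs();print(o['t'],o['ee_pos'],o['width'])"
```

```text
the job is handed in; nothing more can be done
None
the job is handed in; nothing more can be done
```

The job is done and handed in at about t = 22 s: the pin is in the die bed, and the arm is holding the stamp over the die with the pin between its prongs.

- **Pin:** I moved it from its block to the bed hole, seated it all the way down and let it go. The wrist picture showed it upright in the hole.
- **Stamp:** I took it by its grip, about 7 mm off the grip's centre towards the fork to balance it, and carried it over the rack with the underside at about 164 mm.
- **Last checks:**
  - **Alignment:** The last wrist image put the stamp about 0.2 mm and 0.3° off the die, with the pin centred between the prongs.
  - **Height:** The underside was about 8.3 mm above the die. That figure comes from the tool height, not from a picture.
  - **Level and grip:** The tool was tilted by about 0.3°. The force was only the stamp's weight of about 3.5 N, and the grip was steady at 19.7 mm.
  - **Surroundings:** The rack and the other tools looked undisturbed in the last scene picture.
- **Disagreement:** The final bed fit had residuals of up to 1.7 px, against 0.4 px in the earlier fit. The stamp hides part of the bed in that view. The two fits still agreed to about 0.3 mm on the die's position.

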